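# Clip the amber plate and hold the viewer's shutter half open

## Robot

A 6-joint arm with a two-finger parallel gripper is mounted at the origin on the work surface. World frame = base frame: x ahead of the robot, y to its left, z up, the work surface at z = 0. Lengths are in mm, angles in rad, forces in N, time in s.
With the tool pointing down it reaches from about 300 to 875 mm from the base axis. Payload 6.4 kg.
Tool frame: the origin (TCP) lies on the centre line of the jaws, within the pads' length; the fingertips stand 22 mm ahead of it and the grasp point (between the pads) lies 3 mm ahead of it; z points along the fingers, y is the direction in which the jaws open and shut (so a half turn about z gives the same grasp; the last joint's range is limited). The gripper opens to 88 mm and grips with 3 to 60 N. Pads are 18 mm wide; open, the fingers measure 123 mm over their backs; the gripper's body (75 mm by 187 mm) begins 45 mm behind the grasp point.
Start: joints at [-1.456, 0.181, 1.607, -0, 1.354, -0.206], TCP at [181.329, -545.675, 260.714] pointing down, gripper open.
Joint ranges: [-2.99, 2.99], [-0.89, 2.07], [0.3, 2.58], [-1.14, 4.28], [0, 2.63], [-3.12, 3.12]. Speed limits (rad/s): [2.57, 2.57, 3.01, 3.14, 3.14, 3.14].

## Interface

Orientations are given as a rotation vector (axis times angle).
In Python, from station import ctrl gives the robot as it stands.
- The arm moves only by the tool jog_arm, never from a script. Its argument "moves" is a list of rows, each a list of 3 entries, a list of its own where there are three numbers: the gripper command: -1 is shut, 1 is fully open, values between are in proportion, then the shift along the tool's x, y, z as a fraction of full scale, then the turn, a rotation vector about the tool's x, y, z as a fraction of full scale. In form: [[claw, [tx, ty, tz], [ax, ay, az]], ...]. A call has 1 to 12 rows; each row is the pose to reach, as a shift and turn from the pose commanded when the call began, along the tool's axes at that moment; what a row does not reach only later rows make up. Full scale, the value 1, is 0.12 m for a shift and 90 degrees for a turn. A row lasts 1/12 s, in which the tool goes at most 41.7 mm and 7.16 degrees, less where a joint would pass 70% of its speed; a pose out of reach is approached as far as the arm can. A call with a number of a shift or a turn outside -1 to 1 is refused whole. A call with a gripper value outside its range is refused whole. The fingers move at their own pace and stop on an object; "newtons" is the grip in N (left out, the last holds). Time passes only in rows, so rows that repeat a pose let the fingers close. It gives the time, the measured TCP pose, the force and the opening at its end, in the units of the state.
- ctrl.observe(): the state, without advancing time (a new reading comes with each control period).
- ctrl.grab_frame(name): name is "side" or "top" or "wrist"; returns a dict with "pixels" (400x640x3 uint8, red, green, blue), "camera_matrix" (3x3 intrinsics, pixels), "cam_to_world" (4x4, takes a point from camera to world coordinates); the wrist camera has in their place "T_tool_cam" (4x4, takes a point from camera to tool coordinates, whose origin is the TCP and whose axes are the flange's). Camera axes: x right, y down, z forward; pixel columns grow to the right and rows downward; lengths in mm; the calibration is good to about 2 mm. A picture is of the moment at which its call begins: read the wrist's pose just before it. There is no depth.
- ctrl.hand_in(): hands the job in, once; it reports no verdict.
The state is a dict: "time": time; "joint_positions": joint angles; "joint_velocities": joint speeds; "joint_efforts": joint torques, N m; "tcp_pos": TCP position; "eef_rot": TCP orientation; "ft_force": force on the tool from outside, world axes, zero at the start; "torque": the same for the moment, N m; "gripper_width": finger opening in mm.
Only numpy, scipy, OpenCV 4.12 (cv2) and the standard library are available. Lean on these libraries where they do the work, as an engineer would, in place of code of your own. Each camera call takes 0.05 s, during which the arm holds its last target.

## Task

In the cask store, get the colour viewer ready for a reading: take the spring clip from its stand by squeezing its two handles together, set it well down over the middle of the viewer frame's top edge so that it straddles frame and amber plate, and let it close so that it clamps the plate to the frame. Then slide the viewer's sprung shutter by its upright tab to half travel (its edge on the line down the middle of the window, the tab at the long tick) and hold it there steadily for a second: the program finishes while the gripper is still holding the shutter half open. Leave the other things on the bench where they stand.

Things in the scene. Friction and masses are not known exactly. Their poses are not given: they have to be found in the camera images.
- viewer: Fixed colour viewer: grey lamp house on a dark base plate. Origin on the bench, own z up, own x out of the window (away from the robot), own y along the house. In its mm: base x -90..80, y -145..105, 12 high; house x -80..-10, y -140..100, 120 high; white window y 2..78, 35 to 105 up, a black line down its middle; aluminium frame before it at x 30..35, y -10..90, top edge 130 up.
- frame_top (a point): Place for the clip: middle of the frame's top edge, centred across frame (5 mm) plus plate (5 mm), 10.5 mm thick together along own x. 130 mm above the bench, at viewer x 35.3, y 40 mm. Axes as the viewer's. Free space for the jaws: 30 mm between frame and shutter, open on the other side.
- plate: Loose amber glass plate, 5 x 90 x 108 mm (x, y, z), 0.11 kg, standing upright in the channel on the far side (+x, away from the window) of the frame, 22 mm above the bench, top edge level with the frame's. About 1 mm play. Origin: centre of its underside.
- shutter (a joint): Travel in m of the sprung shutter, a dark steel panel 80 x 82 mm before the window: 0 shut (where the spring keeps it), 0.04 half, 0.08 fully open. It opens along the viewer's own -y. The spring force rises from 2.4 N shut to 7.2 N at half and 12 N fully open; let go, it shuts.
- tab_top (a point): Centre of the top of the shutter's upright black tab, 175 mm above the bench; moves with the shutter (shut: viewer x -2, y -35 mm; half: y -75). Tab 12 mm thick (viewer x), 24 wide (viewer y), standing 55 mm above the house top, free all round above 130 mm. Ticks on the house top show its centre at shut, half (long tick) and open.
- clip: Dark steel spring clip, 61 mm tall, 26 wide (own y), 0.065 kg, parked fully down astride the bar of its stand. Origin: between the jaw ends, underside, on one of its halves; own z up, own x across the jaws. Hinge 26 mm up; two handles rise from it in a V, about 41 mm over all at the top when parked. Its crown stops it with the origin 22 mm below the edge it straddles.
- clip_arm (a joint): Angle between the clip's halves, rad: 0 with jaws parallel 10 mm apart (parked, or clamping frame and plate); -0.3 shut on nothing; 0.6 fully open at the stop. Squeezing the handles together along clip x (4 N at first, 8 N at the end) opens it: at the stop the handles are parallel, about 22 mm over all, the jaw ends about 25 mm apart.
- stand: Fixed clip stand: wooden foot 80 x 90 x 12 mm with an upright aluminium bar 10 mm thick (own x) and 70 mm long (own y), top edge 75 mm above the bench. Origin: centre of the underside. The clip is parked within 10 mm of the middle of the bar, with the same axes.
- tasting_glass: Bystander: stemmed tasting glass, 60 mm wide, 140 tall; origin under its foot.
- sample_bottle: Bystander: amber bottle, 48 mm wide, 130 tall; origin under it.
- bung: Bystander: wooden bung, 54 mm wide, 35 tall; origin under it.
- sample_jar: Bystander: amber jar, 60 mm wide, 75 tall; origin under it.
- logbook: Bystander: closed logbook, 150 x 210 x 16 mm; origin under its centre.
- mallet: Bystander: wooden mallet lying beyond the viewer; own x along its handle towards the head.
- spirit_bottle: Bystander: clear bottle, 72 mm wide, 200 tall; origin under it.
Mind the look-alikes: they are no part of the job. There is more than one size of the clip; the one meant has the size given above.

How it is judged (in metres and radians):
On the way, in this order (a step that is already met when the one before it is completed fails the run):
1. the clip is off its stand with its jaws squeezed open (value of joint clip_arm above 0.2 rad and horizontal distance between clip and stand above 0.06 m), for 0.1 s.
2. the clip, let go, clamps the plate to the frame near the middle of its top edge (contact force between clip and plate above 1 N and contact force between clip and viewer above 1 N and z of clip in the frame of frame_top between -0.03 and -0.012 m and y of clip in the frame of frame_top between -0.03 and 0.03 m and x of clip in the frame of frame_top between -0.015 and 0.015 m and angle between clip's own z axis and vertical below 0.4 rad and contact force between clip and the arm below 0.1 N and contact force between clip and the fingers below 0.1 N), for 0.3 s.
3. the gripper holds the shutter at half travel (value of joint shutter between 0.034 and 0.046 m and contact force between the fingers and shutter above 2 N), for 0.5 s.
At the end, for the whole second after the job is handed in: Through the last second the fingers hold the shutter still at 40 mm travel within 6 mm, pressing over 2 N. The clip, untouched, presses plate and frame over 1 N each, within 30 mm of the edge's middle, jaws at least 12 mm down, tilted under 0.4 rad (all of step 2 and all of step 3 and velocity of joint shutter between -0.01 and 0.01 m/s); the arm keeps its last pose, push and grip.
It fails at once if a bystander (glass, bottles, jar, bung, logbook, mallet) is moved by more than 30 mm (distance of any of tasting_glass, sample_bottle, bung, sample_jar, logbook, mallet, spirit_bottle from where it was at the start of the episode above 0.03 m).
It also fails if it takes over 54 s, if anything falls off the work surface, if the arm or the gripper's body presses on something with over 40 N, if the wrist force passes 120 N, or if a joint passes its speed limit or range.

## Working session

There is one attempt and no reset: what is moved stays moved. The work goes in short steps, Python scripts to look and compute and a tool call to move; the robot and the scene stay as the last step left them, time stands still between calls to the robot, and variables do not carry over. Pictures are saved under pics/ and viewed, and the job is handed in when it is done.

Besides the shell and the picture viewer there is one more tool, called after "Request:" as name([rows], argument=value, ...), one row to a line, values as JSON. jog_arm: Moves the arm, as the interface text tells. Its arguments: {"type":"object","properties":{"moves":{"type":"array","items":{"type":"array"}},"newtons":{"type":"number"}},"required":["moves"]}

```bash
ls; mkdir -p pics; python3 - <<'E'
from station import ctrl
import cv2,numpy as np
print(ctrl.observe())
for n in("side","top","wrist"):
    f=ctrl.grab_frame(n); cv2.imwrite(f"pics/{n}0.png",f["pixels"][:,:,::-1])
    print(n,f["camera_matrix"].tolist(), np.round(f.get("cam_to_world",f.get("T_tool_cam")),4).tolist())
    np.savez(f"pics/{n}0.npz",**f)
E
```

```text
pics
{'time': 0.0, 'joint_positions': array([-1.45630050e+00,  1.81528215e-01,  1.60801484e+00, -3.49129149e-05,
        1.35379413e+00, -2.06316047e-01]), 'joint_velocities': array([-0.00056545, -0.00020203, -0.0005457 , -0.00069296, -0.00077027,
        0.00116984]), 'joint_efforts': array([ 4.44761135e-04, -4.33867013e+01, -3.41846824e+01,  7.03269197e-02,
        3.84774199e-02, -1.47049263e-04]), 'tcp_pos': array([ 181.25819326, -545.15140707,  259.81401479]), 'eef_rot': array([-3.09953879e+00, -5.01504972e-01, -7.22354684e-05]), 'ft_force': array([-0.3197093 , -0.08714232, -0.26725697]), 'torque': array([ 0.00411846, -0.00084473,  0.03291078]), 'gripper_width': 88.15627861388175}
side [[421.5337352923275, 0.0, 319.3355416634093], [0.0, 421.5337352923275, 202.28611975544544], [0.0, 0.0, 1.0]] [[-0.9413, -0.2169, 0.2585, 217.1364], [-0.3374, 0.6191, -0.7091, 865.3367], [-0.0062, -0.7548, -0.656, 865.1909], [0.0, 0.0, 0.0, 1.0]]
top [[410.6316532360125, 0.0, 316.5584023040174], [0.0, 410.6316532360125, 200.67644037702934], [0.0, 0.0, 1.0]] [[-0.063, -0.9773, 0.2023, 332.6582], [-0.998, 0.0619, -0.012, 49.341], [-0.0008, -0.2027, -0.9792, 1081.3195], [0.0, 0.0, 0.0, 1.0]]
wrist [[279.67790686646765, 0.0, 319.82928610782244], [0.0, 279.67790686646765, 199.46877862540913], [0.0, 0.0, 1.0]] [[-0.0001, -0.958, -0.2868, 73.6391], [1.0, -0.0, -0.0004, 0.2699], [0.0004, -0.2868, 0.958, -123.5746], [0.0, 0.0, 0.0, 1.0]]
```

View pics/side0.png

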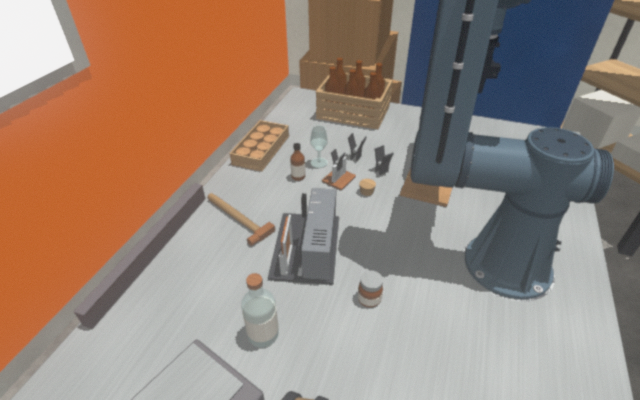

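View pics/top0.png

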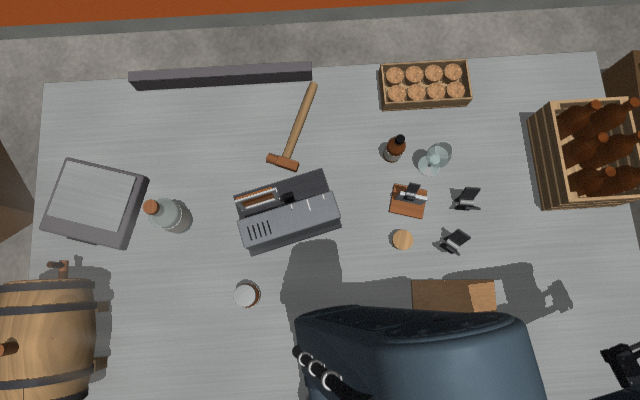

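View pics/wrist0.png

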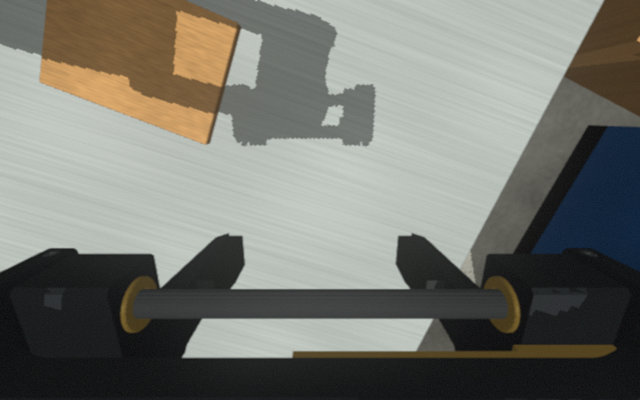

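Candidate clips in the top view: (408,193) on the wooden stand, and (467,198) and (455,241) loose on the bench. The one parked on the stand should be the one meant, so I'll enlarge to confirm.

```bash
cat > h.py <<'E'
import numpy as np,cv2
from scipy.spatial.transform import Rotation as R
def ray(f,u,v,T=None):
    K=f["camera_matrix"]; T=f["cam_to_world"] if T is None else T
    d=T[:3,:3]@np.linalg.inv(K)@np.array([u,v,1.]); return T[:3,3],d/np.linalg.norm(d)
def onz(f,u,v,z,T=None):
    o,d=ray(f,u,v,T); return o+d*(z-o[2])/d[2]
def proj(f,p,T=None):
    T=f["cam_to_world"] if T is None else T
    q=np.linalg.inv(T)@np.r_[p,1]; q=f["camera_matrix"]@q[:3]; return q[:2]/q[2]
def tri(r1,r2):
    (o1,d1),(o2,d2)=r1,r2
    A=np.c_[d1,-d2]; t=np.linalg.lstsq(A,o2-o1,rcond=None)[0]
    a=o1+d1*t[0];b=o2+d2*t[1]; return (a+b)/2,np.linalg.norm(a-b)
def wT(obs,f):
    T=np.eye(4);T[:3,:3]=R.from_rotvec(obs["eef_rot"]).as_matrix();T[:3,3]=obs["tcp_pos"];return T@f["T_tool_cam"]
def crop(img,x,y,w,h,s,name,g=False):
    c=cv2.resize(img[y:y+h,x:x+w],None,fx=s,fy=s,interpolation=cv2.INTER_CUBIC)[:,:,::-1].copy()
    cv2.imwrite(name,c)
def load(n): return dict(np.load(n))
E
python3 - <<'E'
from h import *
t=load("pics/top0.npz");s=load("pics/side0.npz")
crop(t["pixels"],225,160,125,100,6,"pics/tv.png")
crop(t["pixels"],375,170,115,85,6,"pics/tc.png")
crop(s["pixels"],265,180,85,105,5.7,"pics/sv.png")
crop(s["pixels"],315,130,80,70,8,"pics/sc.png")
E
```

```text
(no output)
```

View pics/tv.png

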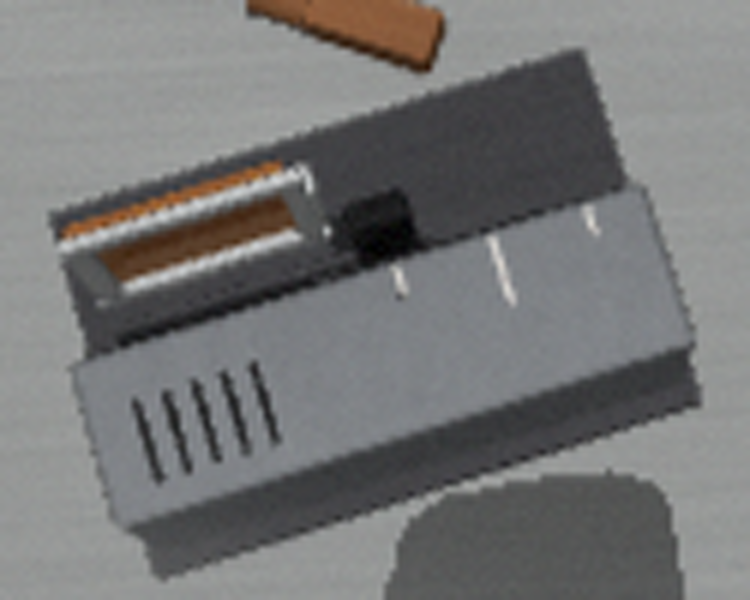

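View pics/tc.png

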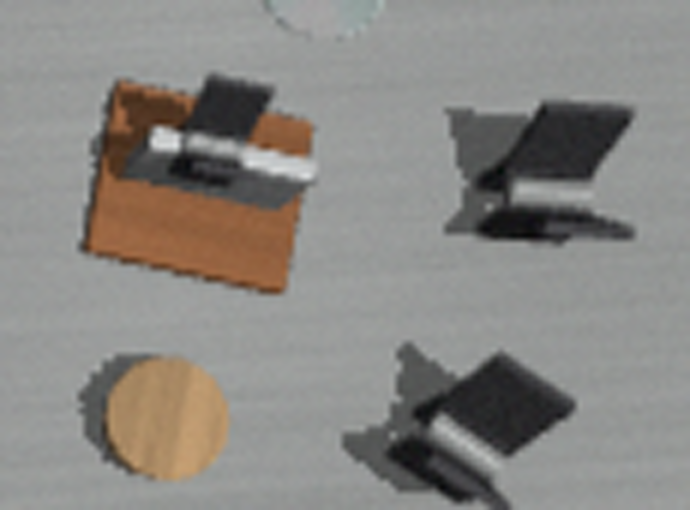

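View pics/sv.png

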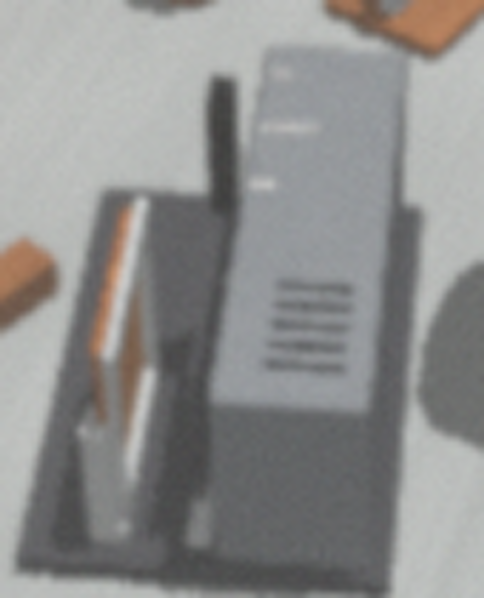

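View pics/sc.png

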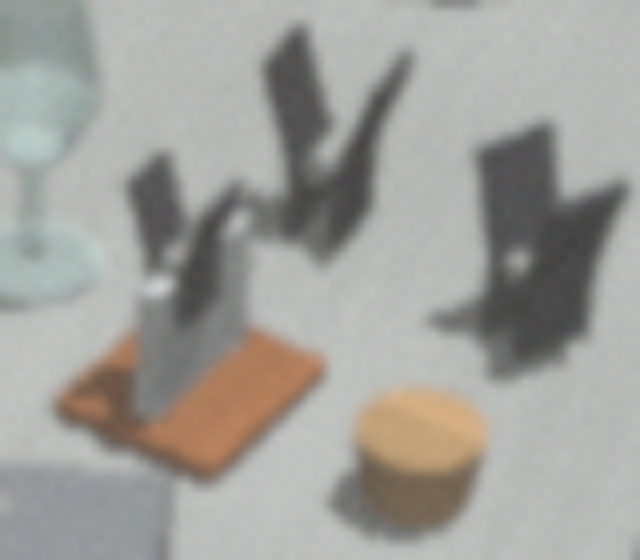

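```bash
python3 - <<'E'
from h import *
t=load("pics/top0.npz")
def fit(model,world):
    m=np.array(model)[:,:2];w=np.array(world)[:,:2];mc=m.mean(0);wc=w.mean(0)
    H=(m-mc).T@(w-wc);a=np.arctan2(H[0,1]-H[1,0],H[0,0]+H[1,1])
    Rm=np.array([[np.cos(a),-np.sin(a)],[np.sin(a),np.cos(a)]]);tr=wc-Rm@mc
    return a,tr,(w-(m@Rm.T+tr))
g=lambda u,v,x0,y0,s:((u+.5)/s-.5+x0,(v+.5)/s-.5+y0)
V=[((-10,100),(75,365),120),((-10,-140),(640,185),120),((-80,-140),(692,345),120),((-80,100),(125,525),120),
 ((80,105),(52,213),12),((80,-145),(583,50),12),((-90,-145),(700,402),6),((-90,105),(160,578),6)]
W=[onz(t,*g(*p,225,160,6),z) for _,p,z in V]
a,tr,res=fit([v[0] for v in V],W);print("viewer",a,tr);print(np.round(res,1))
Rm=np.array([[np.cos(a),-np.sin(a)],[np.sin(a),np.cos(a)]])
print("frame_top",Rm@[35.3,40]+tr,"tab",Rm@[-2,-35]+tr,"tab half",Rm@[-2,-75]+tr)
S=[((40,45),(118,80)),((40,-45),(313,122)),((-40,-45),(282,293)),((-40,45),(85,252))]
W=[onz(t,*g(*p,375,170,6),12) for _,p in S];print(np.round(W,1))
b,ts,res=fit([v[0] for v in S],W);print("stand",b,ts);print(np.round(res,1))
for p in [(155,128),(318,160),(153,150),(318,178)]: print("bar",onz(t,*g(*p,375,170,6),75)[:2])
# check in side view
s=load("pics/side0.npz")
im=s["pixels"][:,:,::-1].copy();im2=t["pixels"][:,:,::-1].copy()
pts=[np.r_[Rm@[x,y]+tr,z] for x,y,z in[(35.3,40,130),(-2,-35,175),(35,90,130),(35,-10,130),(30,90,130),(30,-10,130)]+[(x,y,120) for x in(-80,-10) for y in (-140,100)]]
Rs=np.array([[np.cos(b),-np.sin(b)],[np.sin(b),np.cos(b)]])
pts+=[np.r_[Rs@[x,y]+ts,z] for x,y,z in[(0,0,75),(5,35,75),(-5,35,75),(5,-35,75),(-5,-35,75),(40,45,12),(-40,-45,12),(40,-45,12)]]
def mark(f,x,y,w,h,sc,n):
    c=cv2.resize(f["pixels"][y:y+h,x:x+w],None,fx=sc,fy=sc,interpolation=cv2.INTER_CUBIC)[:,:,::-1].copy()
    for p in pts:
        u,v=proj(f,p);cv2.circle(c,(int((u-x+.5)*sc),int((v-y+.5)*sc)),2,(0,255,0),-1)
    cv2.imwrite(n,c)
mark(s,265,130,120,155,3.8,"pics/ms.png");mark(t,225,160,270,100,2.9,"pics/mt.png")
np.savez("poses.npz",va=a,vt=tr,sa=b,st=ts)
E
```

```text
viewer 0.24950336721836539 [531.16310067 136.6342394 ]
[[-1.3 -2.7]
 [-1.9  2.3]
 [-0.1  3.6]
 [ 2.3 -3.3]
 [ 0.1 -1.1]
 [-1.5  0.7]
 [ 1.3  1.6]
 [ 1.  -1.1]]
frame_top [555.4931328  184.11201879] tab [537.86732605 102.22416294] tab half [547.74423546  63.46275609]
[[ 589.  -174.8   12. ]
 [ 564.3 -259.6   12. ]
 [ 488.5 -236.9   12. ]
 [ 512.1 -152.4   12. ]]
stand -0.2821223503863172 [ 538.47211018 -205.92228544]
[[-0.4 -1. ]
 [-0.1  0.7]
 [ 0.9  1.1]
 [-0.4 -0.8]]
bar [ 552.26690527 -174.98286405]
bar [ 534.30157394 -241.52771958]
bar [ 542.91879601 -173.16306163]
bar [ 526.65558778 -240.6230906 ]
```

View pics/ms.png

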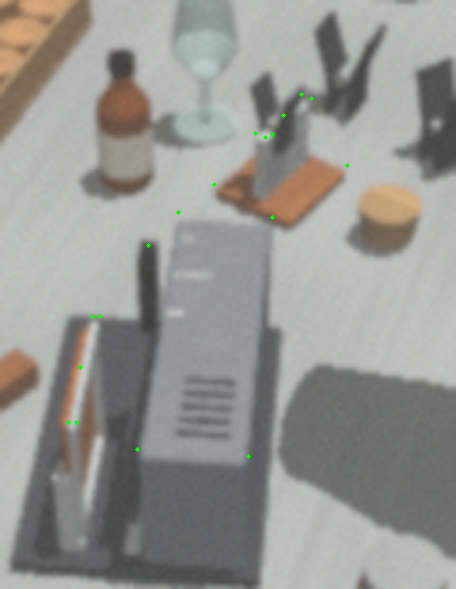

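View pics/mt.png

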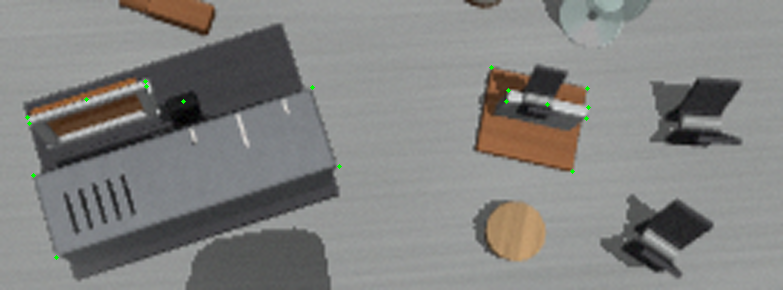

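The stand clip at side (338,163) / top (408,193) is the one meant. It sits astride the aluminium bar and is visibly smaller than the two loose ones at (467,198) and (455,241). Next I move above it for a closer look with the wrist camera.

```bash
cat >> h.py <<'E'
def plan(obs,p,yaw=None):
    """shift (fraction of .12m, tool axes) and z-turn fraction; yaw=angle of tool y axis in world"""
    Rm=R.from_rotvec(obs["eef_rot"]).as_matrix()
    d=Rm.T@(np.array(p)-obs["tcp_pos"])/120
    y=np.arctan2(Rm[1,1],Rm[0,1])
    tw=0
    if yaw is not None:
        # full target: z down, y along yaw
        yv=np.array([np.cos(yaw),np.sin(yaw),0]);z=np.array([0,0,-1.]);x=np.cross(yv,z)
        tw=R.from_matrix(Rm.T@np.c_[x,yv,z]).as_rotvec()/(np.pi/2)
    print("pos",np.round(obs["tcp_pos"],1),"yaw",round(y,4),"tz",np.round(Rm[:,2],4),"shift",np.round(d,4),"turn",np.round(tw,4),"w",round(obs["gripper_width"],1),"t",round(obs["time"],2),"F",np.round(obs["ft_force"],1))
E
python3 - <<'E'
from h import *
from station import ctrl
o=ctrl.observe();plan(o,[538.5,-206,235],-0.282)
E
```

```text
pos [ 181.3 -545.3  260. ] yaw -1.25 tz [-2.0e-04  1.3e-03 -1.0e+00] shift [ 3.7165 -1.7441  0.2118] turn [-7.000e-04 -6.000e-04 -6.162e-01] w 88.2 t 0.15 F [ 0.3 -0.3  0.5]
```

Request:
jog_arm([
  [1, [0.3, -0.15, 0], [0, 0, 0]],
  [1, [0.6, -0.3, 0.05], [0, 0, 0]],
  [1, [0.93, -0.44, 0.05], [0, 0, 0]],
])

```text
time: 0.4
tcp_pos: [269.5, -459.9, 253.4]
eef_rot: [-3.1, -0.498, 0.0]
ft_force: [1.2, -0.2, 0.2]
gripper_width: 87.9
```

Request:
jog_arm([
  [1, [0.3, -0.15, 0], [0, 0, 0]],
  [1, [0.6, -0.3, 0.05], [0, 0, 0]],
  [1, [0.93, -0.44, 0.05], [0, 0, 0]],
])

```text
time: 0.65
tcp_pos: [358.3, -374.8, 247.7]
eef_rot: [-3.1, -0.501, 0.001]
ft_force: [-0.6, -0.7, -0.3]
gripper_width: 87.8
```

Request:
jog_arm([
  [1, [0.3, -0.15, 0], [0, 0, 0]],
  [1, [0.6, -0.3, 0.05], [0, 0, 0]],
  [1, [0.93, -0.44, 0.05], [0, 0, 0]],
])

```text
time: 0.9
tcp_pos: [446.5, -290.3, 241.7]
eef_rot: [-3.1, -0.501, 0.002]
ft_force: [0.4, -0.3, 0.3]
gripper_width: 88.3
```

Request:
jog_arm([
  [1, [0.3, -0.15, 0.02], [0, 0, -0.07]],
  [1, [0.6, -0.3, 0.05], [0, 0, -0.15]],
  [1, [0.93, -0.43, 0.06], [0, 0, -0.22]],
  [1, [0.93, -0.43, 0.06], [0, 0, -0.3]],
  [1, [0.93, -0.43, 0.06], [0, 0, -0.38]],
  [1, [0.93, -0.43, 0.06], [0, 0, -0.46]],
  [1, [0.93, -0.43, 0.06], [0, 0, -0.54]],
  [1, [0.93, -0.43, 0.06], [0, 0, -0.616]],
  [1, [0.93, -0.43, 0.06], [0, 0, -0.616]],
  [1, [0.93, -0.43, 0.06], [0, 0, -0.616]],
  [1, [0.93, -0.43, 0.06], [0, 0, -0.616]],
])

```text
time: 1.82
tcp_pos: [535.6, -208.3, 235.3]
eef_rot: [-2.515, -1.882, 0.0]
ft_force: [-0.0, -0.9, -0.1]
gripper_width: 87.9
```

```bash
python3 - <<'E'
from h import *
from station import ctrl
o=ctrl.observe();plan(o,[538.5,-206,235],-0.282)
f=ctrl.grab_frame("wrist");cv2.imwrite("pics/w1.png",f["pixels"][:,:,::-1]);np.savez("pics/w1.npz",T=wT(o,f),**f)
E
```

```text
pos [ 535.6 -208.3  235.3] yaw -0.2861 tz [-3.e-04  2.e-04 -1.e+00] shift [0.025  0.0179 0.0028] turn [-0.0002 -0.0001 -0.0026] w 87.9 t 1.82 F [-0.  -0.9 -0.1]
```

View pics/w1.png

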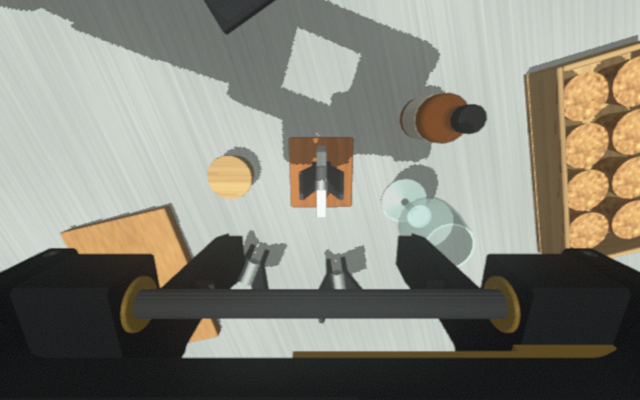

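```bash
python3 - <<'E'
from h import *
f=load("pics/w1.npz")
crop(f["pixels"],270,120,100,110,7,"pics/w1c.png")
T=f["T"]
print("glass rim", onz(f,432,225,140,T), "foot",onz(f,404,202,2,T))
t=load("pics/top0.npz");print("top: rim",onz(t,438,155,140),"foot",onz(t,429,166,2))
E
```

```text
glass rim [ 621.67601971 -248.42688295  140.        ] foot [ 632.70698313 -274.99877011    2.        ]
top: rim [ 620.28504683 -259.53831033  140.        ] foot [ 632.78436764 -276.43866551    2.        ]
```

View pics/w1c.png

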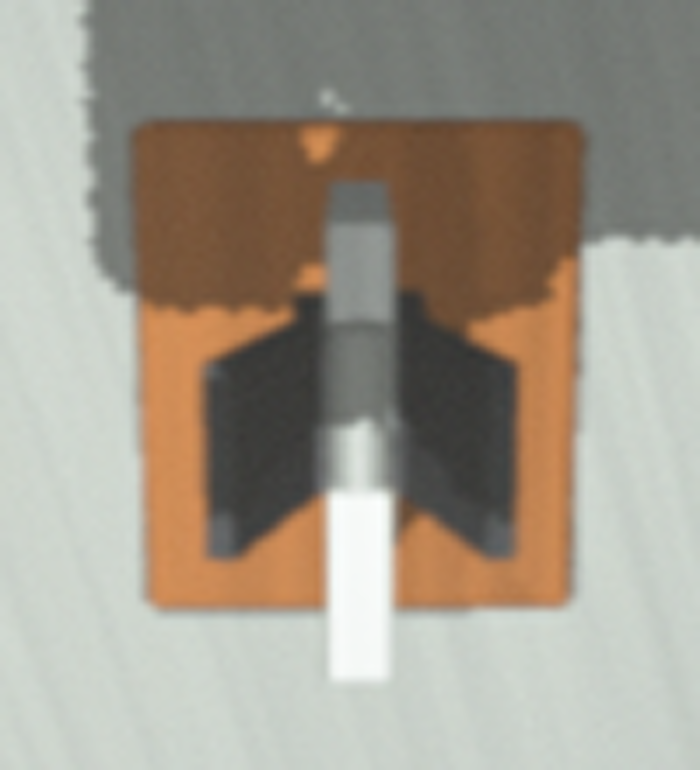

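```bash
python3 - <<'E'
from h import *
f=load("pics/w1.npz");T=f["T"]
g=lambda u,v:((u+.5)/7-.5+270,(v+.5)/7-.5+120)
P={k:onz(f,*g(*p),z,T) for k,p,z in [("hl1",(206,362),114),("hr1",(517,362),114),("hl2",(208,557),114),("hr2",(515,557),114),("b1",(331,680),75),("b2",(390,680),75),("b3",(325,222),75),("b4",(395,222),75)]}
for k in P:print(k,np.round(P[k],1))
print(np.linalg.norm(P["hl1"]-P["hr1"]),np.linalg.norm(P["hl1"]-P["hl2"]),"bar",np.linalg.norm(P["b1"]-P["b2"]),np.linalg.norm(P["b1"]-P["b3"]))
c=sum(P[k] for k in("hl1","hr1","hl2","hr2"))/4;b=sum(P[k] for k in("b1","b2","b3","b4"))/4
print("clip",c,"bar",b); d=(P["b1"]+P["b2"]-P["b3"]-P["b4"]);print("bar dir",np.arctan2(d[1],d[0])+np.pi/2)
from station import ctrl
plan(ctrl.observe(),np.r_[c[:2],110],-0.282)
E
```

```text
hl1 [ 525.1 -177.6  114. ]
hr1 [ 562.9 -188.7  114. ]
hl2 [ 517.5 -202.3  114. ]
hr2 [ 556.  -213.6  114. ]
b1 [ 523.5 -236.8   75. ]
b2 [ 532.3 -239.3   75. ]
b3 [ 542.7 -169.3   75. ]
b4 [ 552.4 -172.2   75. ]
39.41809153658682 25.789463370429296 bar 9.097354809749397 70.10054531743783
clip [ 540.35521761 -195.53794287  114.        ] bar [ 537.72811802 -204.38864306   75.        ]
bar dir -0.2839012572670405
pos [ 535.6 -208.3  235.4] yaw -0.2855 tz [-1.e-04  1.e-04 -1.e+00] shift [0.1133 0.0079 1.0453] turn [-0.0001 -0.     -0.0022] w 88.0 t 1.87 F [0.1 0.4 0.1]
```

Request:
jog_arm([
  [0.5, [0.113, 0.008, 0], [0, 0, 0]],
  [0.5, [0.113, 0.008, 0.3], [0, 0, 0]],
  [0.5, [0.113, 0.008, 0.6], [0, 0, 0]],
  [0.5, [0.113, 0.008, 0.8], [0, 0, 0]],
  [0.5, [0.113, 0.008, 0.8], [0, 0, 0]],
  [0.5, [0.113, 0.008, 0.8], [0, 0, 0]],
], newtons=20)

```text
time: 2.37
tcp_pos: [539.8, -194.4, 138.6]
eef_rot: [-2.51, -1.884, 0.002]
ft_force: [-0.4, 0.1, 0.4]
gripper_width: 66.1
```

```bash
python3 - <<'E'
from h import *
from station import ctrl
o=ctrl.observe();plan(o,[540.35,-195.5,110],-0.283)
f=ctrl.grab_frame("wrist");crop(f["pixels"],200,100,240,200,3,"pics/w2.png")
E
```

```text
pos [ 539.8 -194.4  138.6] yaw -0.2829 tz [-0.0026  0.0018 -1.    ] shift [-0.0078  0.0074  0.2383] turn [-0.0019 -0.0007  0.    ] w 66.1 t 2.37 F [-0.4  0.1  0.4]
```

View pics/w2.png

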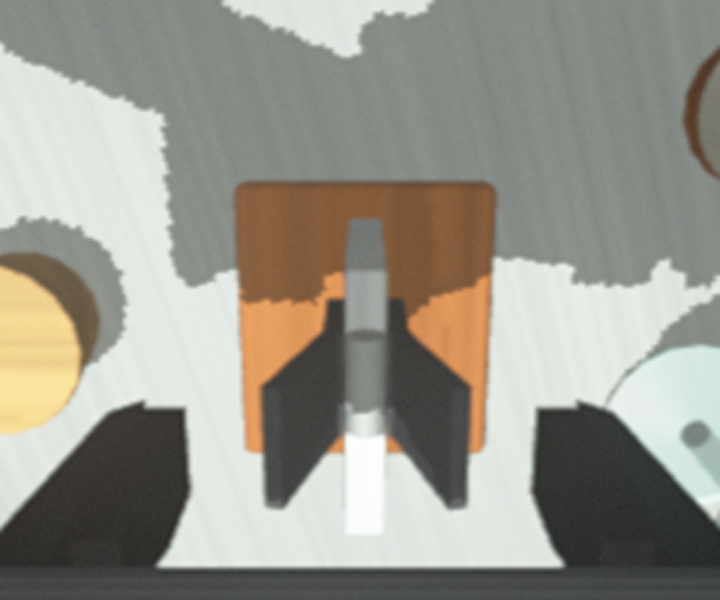

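The clip's handles (centre column 365) sit centred between the fingers (centre 361). I'll lower, then squeeze.

Request:
jog_arm([
  [0.5, [-0.005, 0.006, 0.13], [0, 0, 0]],
  [0.5, [-0.005, 0.006, 0.235], [0, 0, 0]],
  [0.5, [-0.005, 0.006, 0.235], [0, 0, 0]],
], newtons=20)

```text
time: 2.67
tcp_pos: [540.6, -196.0, 110.7]
eef_rot: [-2.511, -1.886, 0.001]
ft_force: [-0.3, 0.2, -0.8]
gripper_width: 66.1
```

Request:
jog_arm([
  [0, [0, 0, 0], [0, 0, 0]],
  [-0.3, [0, 0, 0], [0, 0, 0]],
  [-0.6, [0, 0, 0], [0, 0, 0]],
  [-1, [0, 0, 0], [0, 0, 0]],
  [-1, [0, 0, 0], [0, 0, 0]],
  [-1, [0, 0, 0], [0, 0, 0]],
  [-1, [0, 0, 0], [0, 0, 0]],
  [-1, [0, 0, 0], [0, 0, 0]],
], newtons=20)

```text
time: 3.33
tcp_pos: [542.3, -197.2, 113.6]
eef_rot: [2.509, 1.885, 0.002]
ft_force: [-1.3, 0.7, 10.4]
gripper_width: 18.9
```

```bash
python3 - <<'E'
from h import *
from station import ctrl
o=ctrl.observe();plan(o,[540.35,-195.5,110],-0.283)
f=ctrl.grab_frame("wrist");crop(f["pixels"],200,100,240,200,3,"pics/w3.png")
f=ctrl.grab_frame("side");crop(f["pixels"],300,110,100,90,7,"pics/s3.png")
E
```

```text
pos [ 542.3 -197.2  113.6] yaw -0.2824 tz [ 0.0031 -0.002  -1.    ] shift [ 0.0093 -0.0194  0.0301] turn [0.0023 0.0007 0.0004] w 18.9 t 3.33 F [-1.3  0.7 10.4]
```

View pics/w3.png

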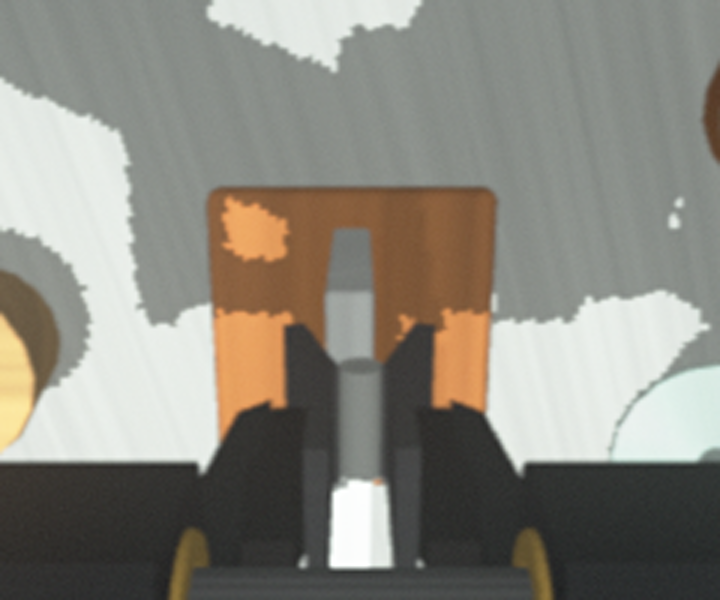

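View pics/s3.png

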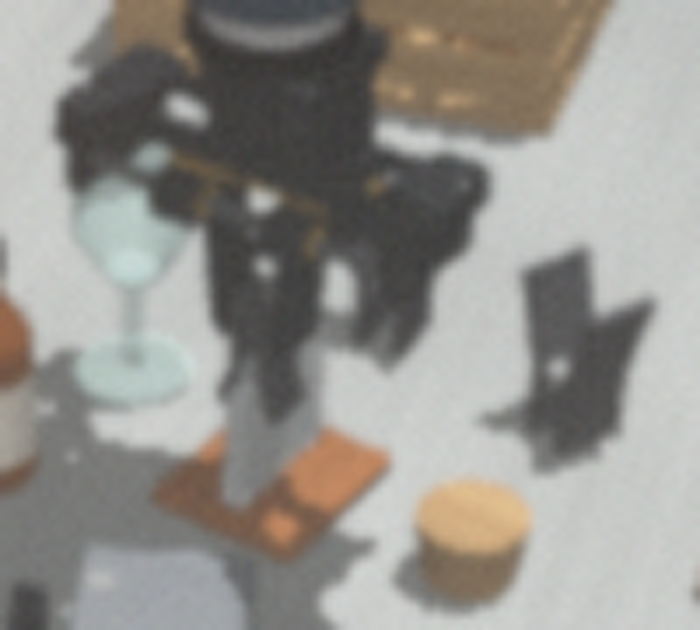

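The handles are squeezed parallel at about 19 mm width, and the jaws have swung open clear of the bar. Lifting straight up.

Request:
jog_arm([
  [-1, [0, 0, -0.1], [0, 0, 0]],
  [-1, [0, 0, -0.3], [0, 0, 0]],
  [-1, [0, 0, -0.6], [0, 0, 0]],
  [-1, [0, 0, -0.9], [0, 0, 0]],
  [-1, [0, 0, -1], [0, 0, 0]],
  [-1, [0, 0, -1], [0, 0, 0]],
], newtons=20)

```text
time: 3.93
tcp_pos: [542.9, -197.5, 236.0]
eef_rot: [2.506, 1.882, 0.005]
ft_force: [0.6, -0.1, -0.9]
gripper_width: 18.3
```

```bash
python3 - <<'E'
from h import *
from station import ctrl
o=ctrl.observe();plan(o,[555.5,184,255],0.2495)
f=ctrl.grab_frame("wrist");crop(f["pixels"],200,100,240,200,3,"pics/w4.png")
f=ctrl.grab_frame("side");crop(f["pixels"],280,70,120,130,4.5,"pics/s4.png")
E
```

```text
pos [ 542.9 -197.5  236. ] yaw -0.2823 tz [ 0.007  -0.0043 -1.    ] shift [ 3.0819 -0.7834 -0.1713] turn [ 0.0045  0.0027 -0.3386] w 18.3 t 3.93 F [ 0.6 -0.1 -0.9]
```

View pics/w4.png

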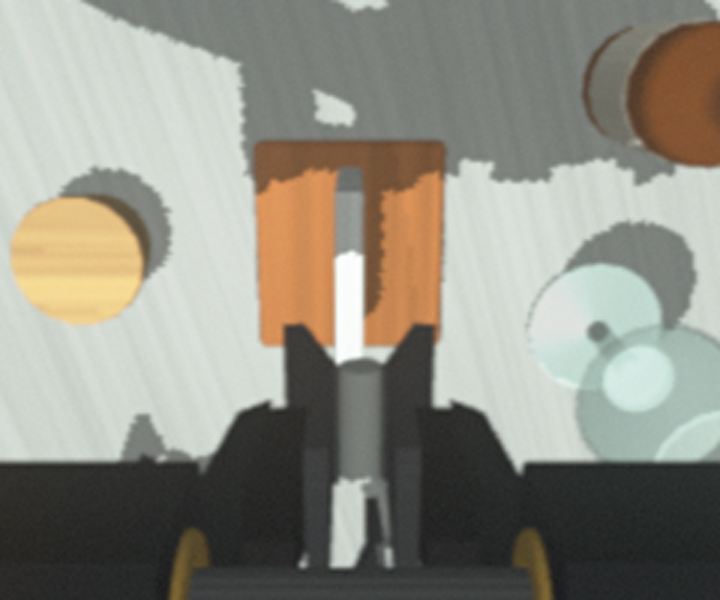

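View pics/s4.png

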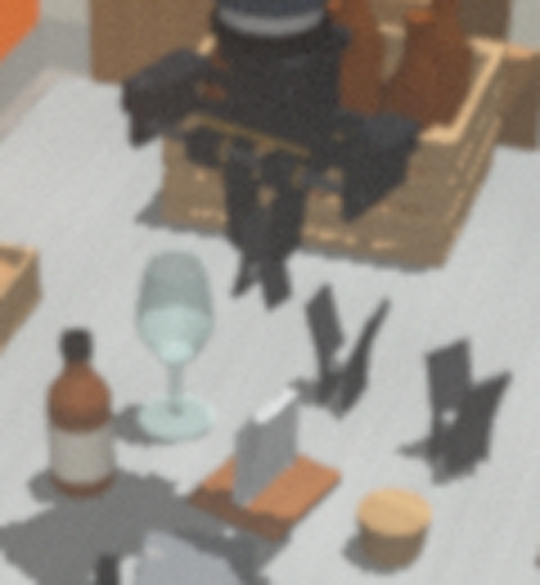

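Request:
jog_arm([
  [-1, [0.2, -0.05, -0.17], [0, 0, 0]],
  [-1, [0.5, -0.12, -0.17], [0, 0, 0]],
  [-1, [0.8, -0.2, -0.17], [0, 0, 0]],
])

```text
time: 4.28
tcp_pos: [543.9, -97.0, 249.7]
eef_rot: [-2.513, -1.882, 0.002]
ft_force: [0.4, 0.7, -1.5]
gripper_width: 18.4
```

Request:
jog_arm([
  [-1, [0.3, -0.07, 0], [0, 0, 0]],
  [-1, [0.6, -0.15, 0], [0, 0, 0]],
  [-1, [0.9, -0.23, 0], [0, 0, 0]],
])

```text
time: 4.53
tcp_pos: [546.5, 15.8, 248.5]
eef_rot: [-2.509, -1.884, 0.005]
ft_force: [0.7, 0.0, -0.3]
gripper_width: 18.4
```

Request:
jog_arm([
  [-1, [0.3, -0.07, 0], [0.002, 0.001, -0.06]],
  [-1, [0.6, -0.15, 0], [0.004, 0.002, -0.12]],
  [-1, [0.9, -0.23, 0], [0.004, 0.002, -0.18]],
  [-1, [0.9, -0.23, 0], [0.004, 0.002, -0.26]],
  [-1, [0.9, -0.23, 0], [0.004, 0.002, -0.338]],
  [-1, [0.9, -0.23, 0], [0.004, 0.002, -0.338]],
  [-1, [0.9, -0.23, 0], [0.004, 0.002, -0.338]],
])

```text
time: 5.12
tcp_pos: [550.6, 125.4, 249.2]
eef_rot: [-1.927, -2.468, 0.006]
ft_force: [0.1, -1.3, -1.6]
gripper_width: 18.3
```

```bash
python3 - <<'E'
from h import *
from station import ctrl
o=ctrl.observe();plan(o,[555.5,184,255],0.2495)
f=ctrl.grab_frame("wrist");cv2.imwrite("pics/w5.png",f["pixels"][:,:,::-1]);np.savez("pics/w5.npz",T=wT(o,f),**f)
E
```

```text
pos [550.6 125.4 249.2] yaw 0.245 tz [-0.0104  0.0032 -0.9999] shift [ 0.4638  0.1573 -0.0474] turn [-0.0059 -0.0036 -0.0029] w 18.3 t 5.12 F [ 0.1 -1.3 -1.6]
```

View pics/w5.png

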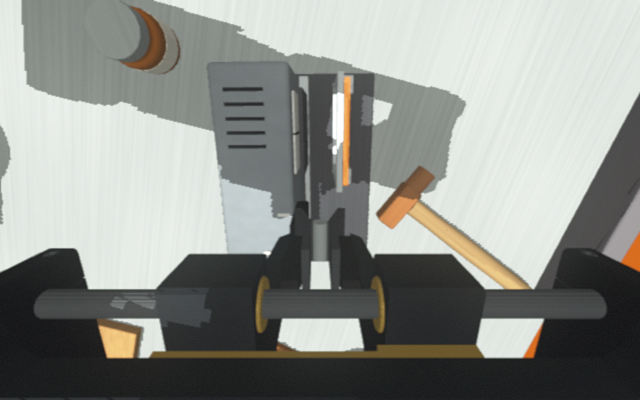

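```bash
python3 - <<'E'
from h import *
f=load("pics/w5.npz")
crop(f["pixels"],280,60,100,130,4.6,"pics/w5c.png")
E
```

```text
(no output)
```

View pics/w5c.png

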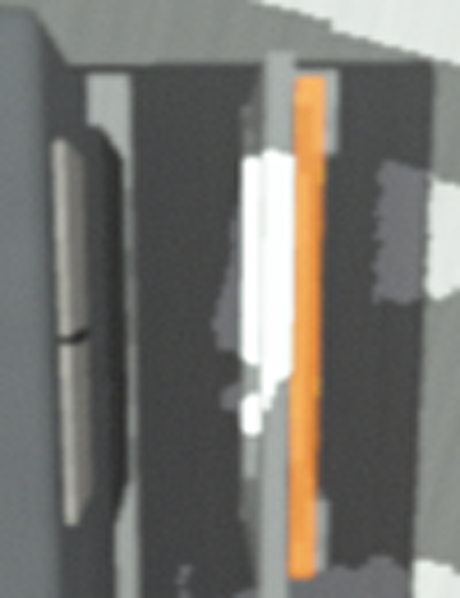

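```bash
python3 - <<'E'
from h import *
f=load("pics/w5.npz");T=f["T"]
g=lambda u,v:onz(f,(u+.5)/4.6-.5+280,(v+.5)/4.6-.5+60,130,T)
A,B,C,D=g(294,76),g(326,76),g(287,579),g(318,579)
E,F=g(266,76),g(258,579)
for p in(A,B,C,D,E,F):print(np.round(p,1))
print("len",np.linalg.norm(A-C),"pl th",np.linalg.norm(A-B),"tot",np.linalg.norm(B-E),np.linalg.norm(D-F))
c=(B+D+E+F)/4;d=B+E-D-F;a=np.arctan2(d[1],d[0])-np.pi/2
print("centre",c,"yaw",a)
# jaws ends in tool: from w4-like: px in this image
from station import ctrl
o=ctrl.observe()
plan(o,np.r_[c[:2],249],a)
for u in (293,307,330,344):  # jaw ends approx
    pass
crop(f["pixels"],270,190,100,100,6,"pics/w5j.png")
E
```

```text
[542.2 231.5 130. ]
[547.6 232.8 130. ]
[564.8 144.3 130. ]
[570.6 145.8 130. ]
[537.4 230.3 130. ]
[559.3 142.9 130. ]
len 90.02924696146259 pl th 5.572283013519926 tot 10.45009619309788 11.627224486546735
centre [553.72506717 187.95258903 130.        ] yaw 0.25186774838671555
pos [550.9 125.2 249.7] yaw 0.2442 tz [-0.0095  0.0032 -0.9999] shift [0.5021 0.1492 0.0074] turn [-0.0054 -0.0035 -0.0049] w 18.3 t 5.17 F [-0.  -0.6 -1.4]
```

View pics/w5j.png

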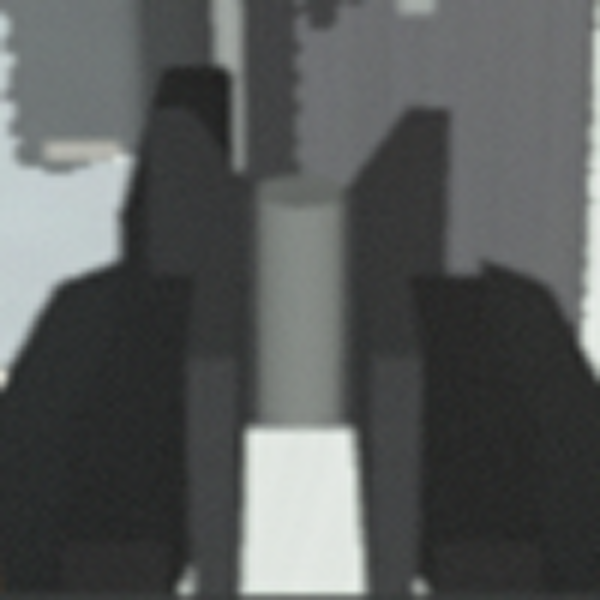

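Request:
jog_arm([
  [-1, [0.25, 0.08, 0], [-0.005, -0.004, -0.005]],
  [-1, [0.5, 0.15, 0], [-0.005, -0.004, -0.005]],
  [-1, [0.5, 0.15, 0.2], [-0.005, -0.004, -0.005]],
  [-1, [0.5, 0.15, 0.33], [-0.005, -0.004, -0.005]],
  [-1, [0.5, 0.15, 0.33], [-0.005, -0.004, -0.005]],
  [-1, [0.5, 0.15, 0.33], [-0.005, -0.004, -0.005]],
])

```text
time: 5.67
tcp_pos: [553.4, 187.5, 210.9]
eef_rot: [1.922, 2.484, -0.002]
ft_force: [0.1, -0.1, 0.5]
gripper_width: 18.4
```

```bash
python3 - <<'E'
from h import *
from station import ctrl
o=ctrl.observe();plan(o,[553.7,188,171],0.2519)
f=ctrl.grab_frame("wrist");crop(f["pixels"],240,60,160,200,3,"pics/w6.png");np.savez("pics/w6.npz",T=wT(o,f),**f)
f=ctrl.grab_frame("side");crop(f["pixels"],250,150,120,140,4.2,"pics/s6.png")
E
```

```text
pos [553.4 187.5 210.9] yaw 0.2535 tz [-3.0e-04 -1.3e-03 -1.0e+00] shift [0.0042 0.0034 0.3329] turn [-0.0004  0.0008  0.001 ] w 18.4 t 5.67 F [ 0.1 -0.1  0.5]
```

View pics/w6.png

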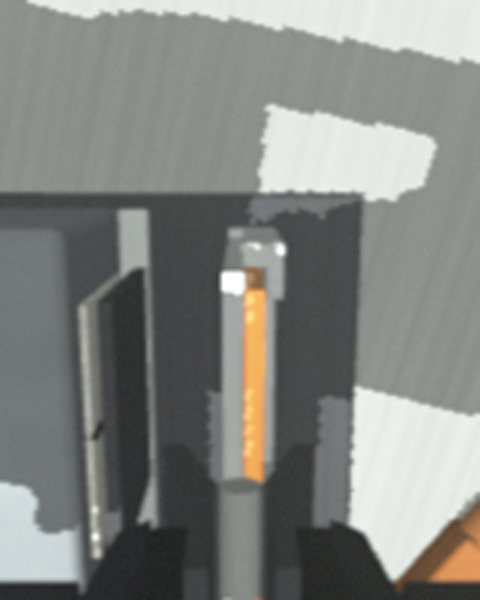

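View pics/s6.png

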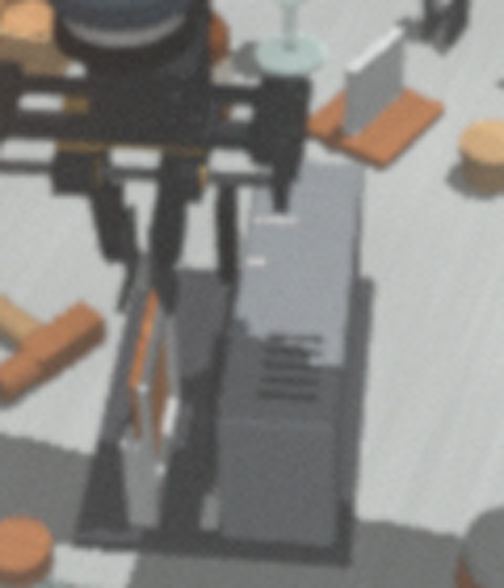

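Frame and plate (crop columns 222–270, centre about 243) sit between the open jaws (165–312, centre about 238). Lowering now.

Request:
jog_arm([
  [-1, [0.004, 0.003, 0.1], [0, 0, 0]],
  [-1, [0.004, 0.003, 0.2], [0, 0, 0]],
  [-1, [0.004, 0.003, 0.3], [0, 0, 0]],
  [-1, [0.004, 0.003, 0.32], [0, 0, 0]],
  [-1, [0.004, 0.003, 0.33], [0, 0, 0]],
  [-1, [0.004, 0.003, 0.33], [0, 0, 0]],
])

```text
time: 6.27
tcp_pos: [554.3, 188.5, 172.0]
eef_rot: [1.918, 2.485, 0.0]
ft_force: [-0.1, 0.3, -0.6]
gripper_width: 18.3
```

```bash
python3 - <<'E'
from h import *
from station import ctrl
o=ctrl.observe();plan(o,[553.7,188,169],0.2519)
f=ctrl.grab_frame("wrist");crop(f["pixels"],240,60,160,200,3,"pics/w7.png")
f=ctrl.grab_frame("side");crop(f["pixels"],250,150,120,140,4.2,"pics/s7.png")
E
```

```text
pos [554.3 188.5 172. ] yaw 0.2563 tz [ 0.0019 -0.0011 -1.    ] shift [-0.0029 -0.0061  0.0252] turn [0.001  0.001  0.0028] w 18.3 t 6.27 F [-0.1  0.3 -0.6]
```

View pics/w7.png

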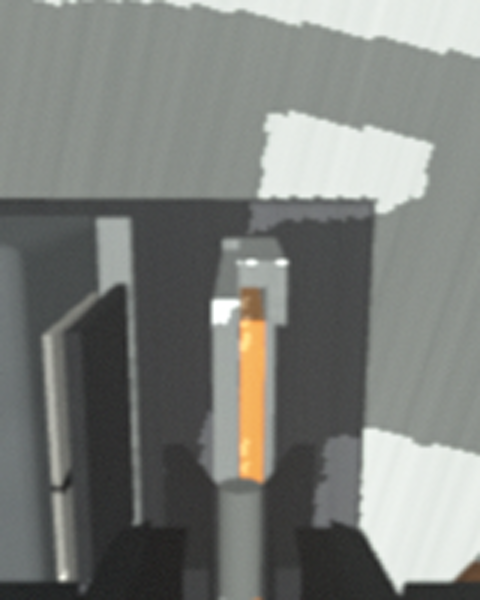

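View pics/s7.png

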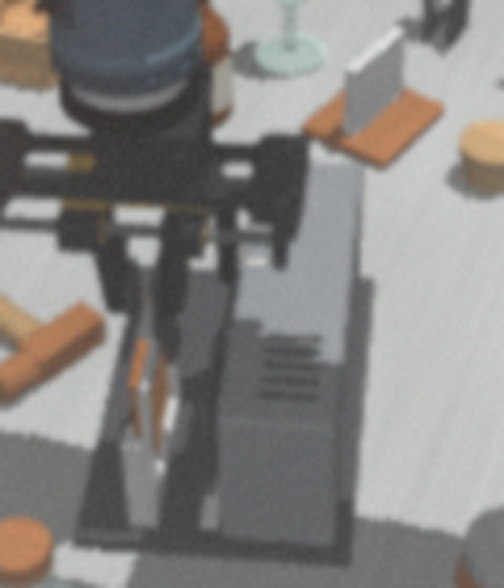

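Request:
jog_arm([
  [-1, [-0.002, -0.005, 0.015], [0, 0, 0]],
  [-1, [-0.002, -0.005, 0.03], [0, 0, 0]],
  [-1, [-0.002, -0.005, 0.03], [0, 0, 0]],
  [-1, [-0.002, -0.005, 0.03], [0, 0, 0]],
])

```text
time: 6.7
tcp_pos: [554.2, 188.3, 169.4]
eef_rot: [1.917, 2.485, 0.002]
ft_force: [0.0, -0.4, 0.3]
gripper_width: 17.9
```

Request:
jog_arm([
  [-1, [0, 0, 0.01], [0, 0, 0]],
  [-1, [0, 0, 0.015], [0, 0, 0]],
  [-1, [0, 0, 0.015], [0, 0, 0]],
])

```text
time: 6.95
tcp_pos: [555.4, 188.5, 169.0]
eef_rot: [1.916, 2.483, 0.006]
ft_force: [-0.1, -0.3, 6.4]
gripper_width: 18.4
```

Light crown contact (6 N). Opening in stages to release.

Request:
jog_arm([
  [-0.5, [0, 0, 0], [0, 0, 0]],
  [-0.3, [0, 0, 0], [0, 0, 0]],
  [-0.1, [0, 0, 0], [0, 0, 0]],
  [0.1, [0, 0, 0], [0, 0, 0]],
  [0.3, [0, 0, 0], [0, 0, 0]],
  [0.4, [0, 0, 0], [0, 0, 0]],
  [0.4, [0, 0, 0], [0, 0, 0]],
  [0.4, [0, 0, 0], [0, 0, 0]],
])

```text
time: 7.62
tcp_pos: [554.1, 188.2, 167.2]
eef_rot: [1.917, 2.485, 0.002]
ft_force: [-0.1, 0.2, 0.5]
gripper_width: 61.9
```

```bash
python3 - <<'E'
from h import *
from station import ctrl
o=ctrl.observe();plan(o,[553.7,188,169],0.2519)
f=ctrl.grab_frame("wrist");crop(f["pixels"],220,60,200,200,3,"pics/w8.png")
f=ctrl.grab_frame("side");crop(f["pixels"],250,150,120,140,4.2,"pics/s8.png")
E
```

```text
pos [554.1 188.2 167.2] yaw 0.2564 tz [ 2.9e-03 -9.0e-04 -1.0e+00] shift [-0.0009 -0.0034 -0.0146] turn [0.0016 0.001  0.0029] w 61.9 t 7.62 F [-0.1  0.2  0.5]
```

View pics/w8.png

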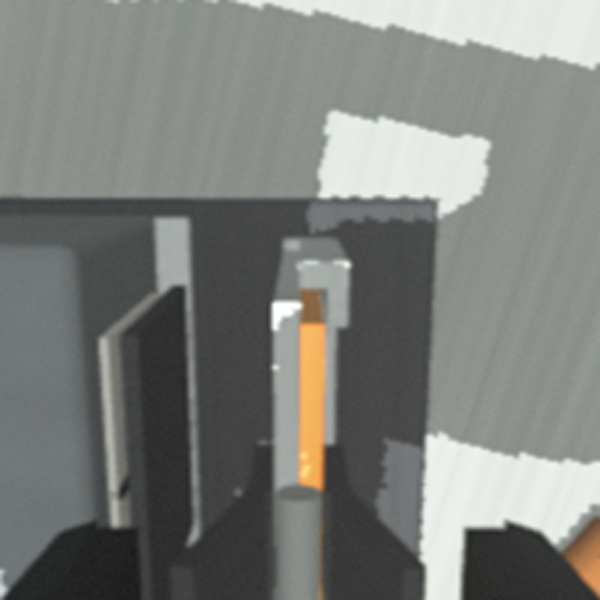

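View pics/s8.png

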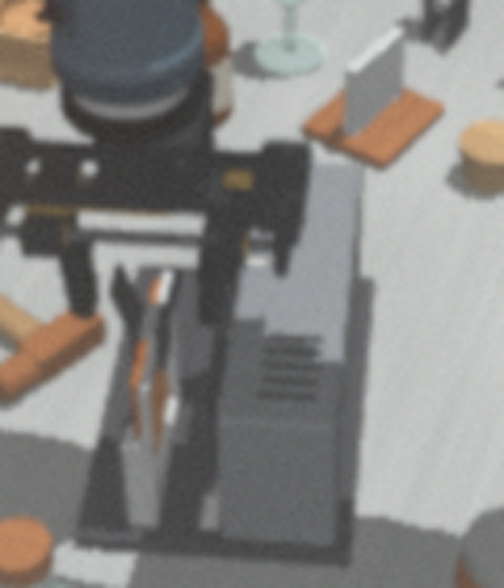

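The clip has closed on frame and plate, and the fingers are clear of the handles (crop columns 140 and 465, handles 175–425). I'll retreat straight up and look again.

Request:
jog_arm([
  [0.4, [0, 0, -0.1], [0, 0, 0]],
  [0.4, [0, 0, -0.4], [0, 0, 0]],
  [0.4, [0, 0, -0.7], [0, 0, 0]],
  [0.4, [0, 0, -0.8], [0, 0, 0]],
  [0.4, [0, 0, -0.8], [0, 0, 0]],
])

```text
time: 8.13
tcp_pos: [556.2, 188.7, 268.9]
eef_rot: [1.913, 2.48, 0.012]
ft_force: [-0.2, 0.4, 0.9]
gripper_width: 62.0
```

```bash
python3 - <<'E'
from h import *
from station import ctrl
o=ctrl.observe();plan(o,[553.7,188,169],0.2519)
f=ctrl.grab_frame("wrist");crop(f["pixels"],220,60,200,200,3,"pics/w9.png");np.savez("pics/w9.npz",T=wT(o,f),**f)
f=ctrl.grab_frame("side");crop(f["pixels"],250,150,120,140,4.2,"pics/s9.png");np.savez("pics/s9.npz",**f)
E
```

```text
pos [556.2 188.7 268.9] yaw 0.2565 tz [ 1.200e-02  3.000e-04 -9.999e-01] shift [ 0.0018 -0.0309  0.8318] turn [0.0074 0.0017 0.0029] w 62.0 t 8.13 F [-0.2  0.4  0.9]
```

View pics/w9.png

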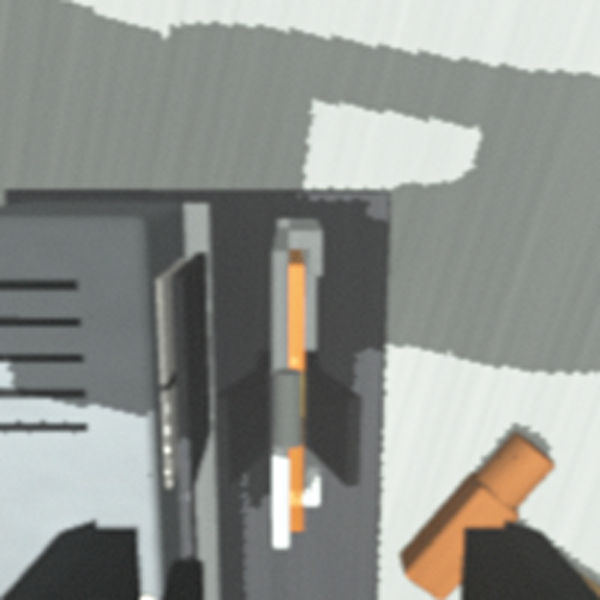

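View pics/s9.png

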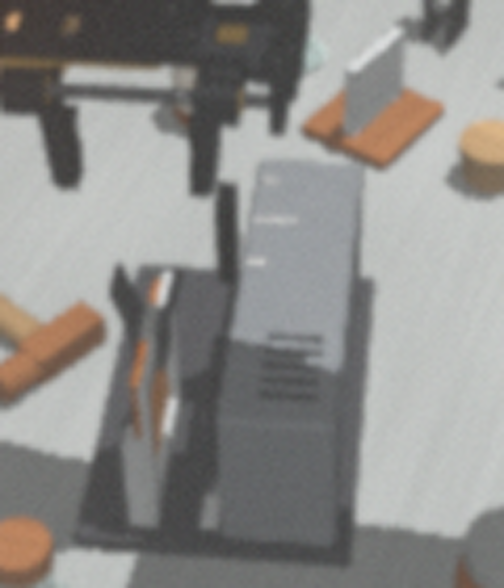

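```bash
python3 - <<'E'
from h import *
f=load("pics/w9.npz");T=f["T"]
g=lambda u,v,z:onz(f,(u+.5)/3-.5+220,(v+.5)/3-.5+60,z,T)
a=0.2519;Rm=np.array([[np.cos(a),-np.sin(a)],[np.sin(a),np.cos(a)]]);ft=np.array([553.7,188])
H=[g(u,v,169)[:2] for u,v in[(220,395),(360,395),(358,485),(231,485)]]
print("clip in frame_top:",np.round((np.mean(H,0)-ft)@Rm,1),[np.round((h-ft)@Rm,1).tolist() for h in H])
tab=ft+Rm@[-37.3,-75];print("tab",tab,"half",ft+Rm@[-37.3,-115])
from station import ctrl
o=ctrl.observe();plan(o,np.r_[tab,262],0.2519)
E
```

```text
clip in frame_top: [1.1 0.5] [[-18.9, 13.7], [19.7, 13.8], [19.8, -12.8], [-16.4, -12.8]]
tab [536.2704988  106.07013678] half [546.24027661  67.33251255]
pos [553.8 188.3 263.6] yaw 0.2565 tz [ 3.9e-03 -8.0e-04 -1.0e+00] shift [-0.626  -0.3149  0.0131] turn [0.0023 0.0011 0.0029] w 61.6 t 8.23 F [ 0.4  0.6 -0.7]
```

Request:
jog_arm([
  [0.4, [-0.3, -0.15, 0], [0, 0, 0]],
  [0.4, [-0.6, -0.3, 0], [0.002, 0.001, 0.003]],
  [0.4, [-0.626, -0.315, 0], [0.002, 0.001, 0.003]],
  [0.4, [-0.626, -0.315, 0], [0.002, 0.001, 0.003]],
  [0.4, [-0.626, -0.315, 0], [0.002, 0.001, 0.003]],
  [0.4, [-0.626, -0.315, 0], [0.002, 0.001, 0.003]],
])

```text
time: 8.73
tcp_pos: [536.0, 106.9, 262.3]
eef_rot: [-1.923, -2.482, 0.001]
ft_force: [0.5, 0.1, 0.4]
gripper_width: 61.5
```

```bash
python3 - <<'E'
from h import *
from station import ctrl
o=ctrl.observe();plan(o,[536.3,106,262],0.2519)
f=ctrl.grab_frame("wrist");crop(f["pixels"],220,80,200,200,3,"pics/w10.png");np.savez("pics/w10.npz",T=wT(o,f),**f)
E
```

```text
pos [536.  106.9 262.3] yaw 0.2522 tz [-2.e-03  3.e-04 -1.e+00] shift [-0.0078  0.0006  0.0029] turn [-0.0012 -0.0005  0.0002] w 61.5 t 8.73 F [0.5 0.1 0.4]
```

View pics/w10.png

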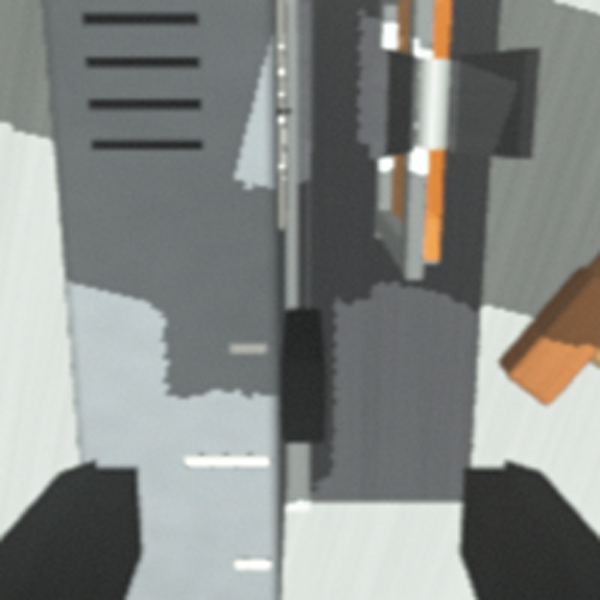

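```bash
python3 - <<'E'
from h import *
f=load("pics/w10.npz");T=f["T"]
a=0.2519;Rm=np.array([[np.cos(a),-np.sin(a)],[np.sin(a),np.cos(a)]]);ft=np.array([553.7,188])
V=lambda x,y:ft+Rm@[x-35.3,y-40]
for x,y in[(-8,-23),(4,-23),(4,-47),(-8,-47)]:
    u,v=proj(f,np.r_[V(x,y),175],T);print((x,y),np.round([(u-220+.5)*3,(v-80+.5)*3],1))
g=lambda u,v,z:onz(f,(u+.5)/3-.5+220,(v+.5)/3-.5+80,z,T)
inv=lambda w:np.round((w[:2]-ft)@Rm+[35.3,40],1)
for u,v in[(267,348),(270,461),(271,565)]:print("tick",inv(g(u,v,120)))
for u,v in[(282,442),(323,442)]:print("tab low",inv(g(u,v,175)))
G=f["pixels"][80:280,220:420].astype(float)
c=cv2.resize(f["pixels"][170:240,300:345],None,fx=8,fy=8,interpolation=cv2.INTER_CUBIC)
cv2.imwrite("pics/w10c.png",np.clip(c[:,:,::-1].astype(float)*2.5,0,255).astype(np.uint8))
E
```

```text
(-8, -23) [280.4 358.4]
(4, -23) [326.1 358.4]
(4, -47) [325.4 443.5]
(-8, -47) [281.  443.5]
tick [-13.7 -35.9]
tick [-13.2 -76.2]
tick [ -13.2 -116.3]
tab low [ -7.6 -46.7]
tab low [  3.5 -46.7]
```

View pics/w10c.png

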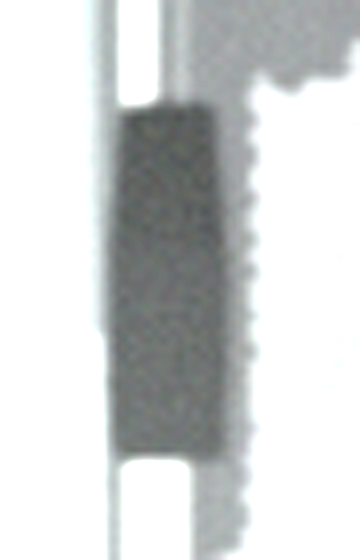

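The tab top (crop 282–322 × 358–442) is within about 0.5 mm of the prediction, and the ticks read y = -36, -76 and -116. I'll lower over the tab.

Request:
jog_arm([
  [0.3, [-0.007, 0, 0.25], [0, 0, 0]],
  [0.3, [-0.007, 0, 0.5], [0, 0, 0]],
  [0.3, [-0.007, 0, 0.75], [0, 0, 0]],
  [0.3, [-0.007, 0, 0.81], [0, 0, 0]],
  [0.3, [-0.007, 0, 0.81], [0, 0, 0]],
  [0.3, [-0.007, 0, 0.81], [0, 0, 0]],
])

```text
time: 9.28
tcp_pos: [536.8, 105.9, 166.7]
eef_rot: [-1.924, -2.483, 0.001]
ft_force: [-0.2, -0.3, 0.2]
gripper_width: 57.1
```

Request:
jog_arm([
  [0, [0, 0, 0], [0, 0, 0]],
  [-0.3, [0, 0, 0], [0, 0, 0]],
  [-0.6, [0, 0, 0], [0, 0, 0]],
  [-1, [0, 0, 0], [0, 0, 0]],
  [-1, [0, 0, 0], [0, 0, 0]],
  [-1, [0, 0, 0], [0, 0, 0]],
  [-1, [0, 0, 0], [0, 0, 0]],
], newtons=40)

```text
time: 9.87
tcp_pos: [536.5, 105.2, 166.3]
eef_rot: [-1.925, -2.483, 0.0]
ft_force: [-0.3, -0.1, 0.3]
gripper_width: 12.9
```

```bash
python3 - <<'E'
from h import *
from station import ctrl
o=ctrl.observe();plan(o,[546.24,67.33,o["tcp_pos"][2]],0.2519)
f=ctrl.grab_frame("wrist");crop(f["pixels"],180,40,260,220,3,"pics/w11.png")
f=ctrl.grab_frame("side");crop(f["pixels"],250,150,120,140,4.2,"pics/s11.png")
E
```

```text
pos [536.5 105.2 166.3] yaw 0.2516 tz [-2.e-04 -2.e-04 -1.e+00] shift [-3.255e-01  2.000e-04  1.000e-04] turn [-0.0001  0.0001 -0.0002] w 12.9 t 9.87 F [-0.3 -0.1  0.3]
```

View pics/w11.png

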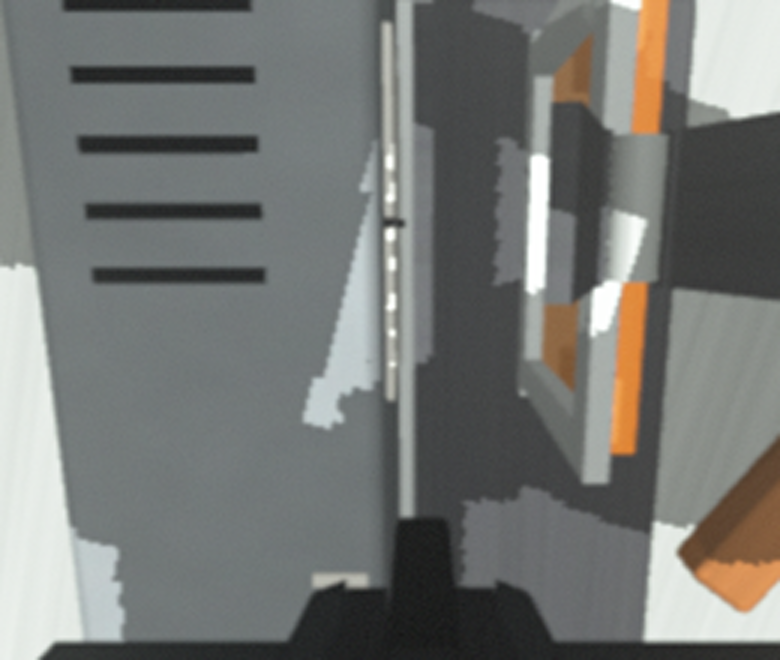

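View pics/s11.png

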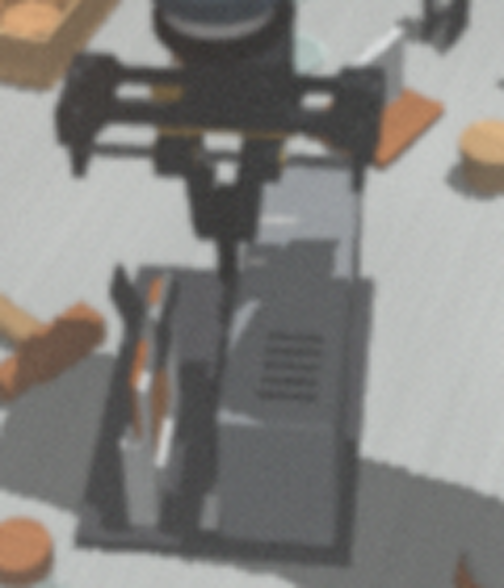

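The tab is gripped at 12.9 mm width. Sliding along tool -x, which is viewer -y, by about 40 mm.

Request:
jog_arm([
  [-1, [-0.05, 0, 0], [0, 0, 0]],
  [-1, [-0.1, 0, 0], [0, 0, 0]],
  [-1, [-0.15, 0, 0], [0, 0, 0]],
  [-1, [-0.2, 0, 0], [0, 0, 0]],
  [-1, [-0.25, 0, 0], [0, 0, 0]],
  [-1, [-0.3, 0, 0], [0, 0, 0]],
  [-1, [-0.34, 0, 0], [0, 0, 0]],
  [-1, [-0.34, 0, 0], [0, 0, 0]],
  [-1, [-0.34, 0, 0], [0, 0, 0]],
  [-1, [-0.34, 0, 0], [0, 0, 0]],
])

```text
time: 10.8
tcp_pos: [546.9, 66.3, 166.3]
eef_rot: [-1.925, -2.481, -0.003]
ft_force: [1.6, 7.3, 0.5]
gripper_width: 11.5
```

```bash
python3 - <<'E'
from h import *
from station import ctrl
o=ctrl.observe();plan(o,[546.24,67.33,o["tcp_pos"][2]],0.2519)
f=ctrl.grab_frame("wrist");crop(f["pixels"],180,40,260,220,3,"pics/w12.png");np.savez("pics/w12.npz",T=wT(o,f),**f)
f=ctrl.grab_frame("side");crop(f["pixels"],250,130,120,140,4.2,"pics/s12.png")
a=0.2519;Rm=np.array([[np.cos(a),-np.sin(a)],[np.sin(a),np.cos(a)]]);ft=np.array([553.7,188])
print("tcp viewer",(o["tcp_pos"][:2]-ft)@Rm+[35.3,40],"force viewer",o["ft_force"][:2]@Rm, "travel",((o["tcp_pos"][:2]-[536.5,105.2])@Rm))
E
```

```text
pos [546.9  66.3 166.3] yaw 0.2514 tz [ 0.     0.002 -1.   ] shift [ 0.0094 -0.0029  0.    ] turn [ 0.0003 -0.0012 -0.0003] w 11.5 t 10.8 F [1.6 7.3 0.5]
tcp viewer [ -1.65485293 -76.12488595] force viewer [3.40979867 6.63969895] travel [  0.33976555 -40.22500827]
```

View pics/w12.png

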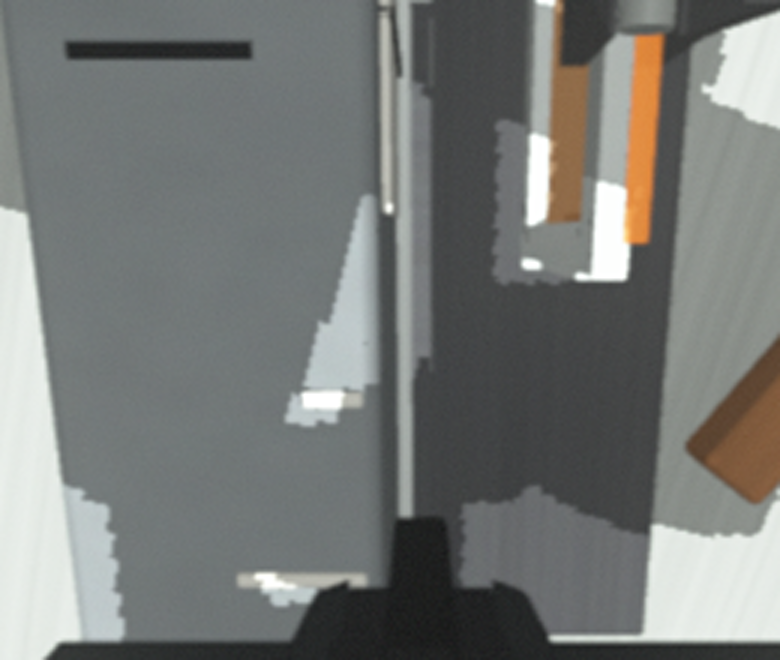

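View pics/s12.png

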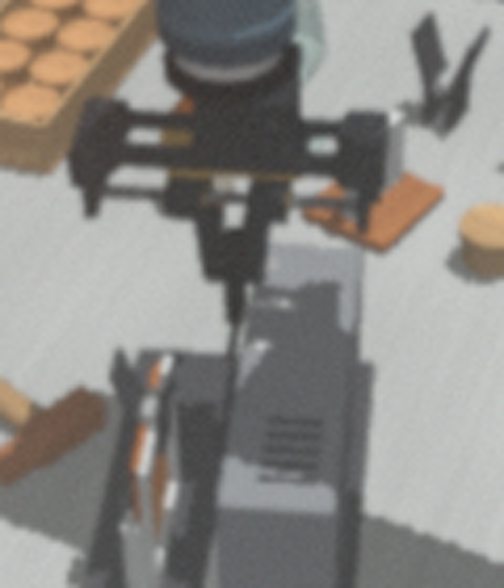

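The grip shows no slip: the tab edge is at crop row 518 both times. The long tick now stands at row 580, where the shut tick was before the slide. Travel is 40.2 mm and the spring force about 7 N, as expected for half. Now I hold for a second.

Request:
jog_arm([
  [-1, [0, 0, 0], [0, 0, 0]],
  [-1, [0, 0, 0], [0, 0, 0]],
  [-1, [0, 0, 0], [0, 0, 0]],
  [-1, [0, 0, 0], [0, 0, 0]],
  [-1, [0, 0, 0], [0, 0, 0]],
  [-1, [0, 0, 0], [0, 0, 0]],
  [-1, [0, 0, 0], [0, 0, 0]],
  [-1, [0, 0, 0], [0, 0, 0]],
  [-1, [0, 0, 0], [0, 0, 0]],
  [-1, [0, 0, 0], [0, 0, 0]],
  [-1, [0, 0, 0], [0, 0, 0]],
  [-1, [0, 0, 0], [0, 0, 0]],
])

```text
time: 11.9
tcp_pos: [546.8, 66.5, 166.3]
eef_rot: [-1.924, -2.482, -0.002]
ft_force: [1.1, 6.6, 1.1]
gripper_width: 11.7
```

```bash
python3 - <<'E'
from h import *
from station import ctrl
o=ctrl.observe();plan(o,[546.24,67.33,o["tcp_pos"][2]],0.2519)
f=ctrl.grab_frame("wrist");crop(f["pixels"],180,40,260,220,3,"pics/w13.png")
f=ctrl.grab_frame("top");crop(f["pixels"],130,80,350,190,2.2,"pics/t13.png")
E
```

```text
pos [546.8  66.5 166.3] yaw 0.2517 tz [-0.     0.002 -1.   ] shift [ 0.008  -0.0028  0.    ] turn [ 0.0003 -0.0012 -0.0001] w 11.7 t 11.9 F [1.1 6.6 1.1]
```

View pics/w13.png

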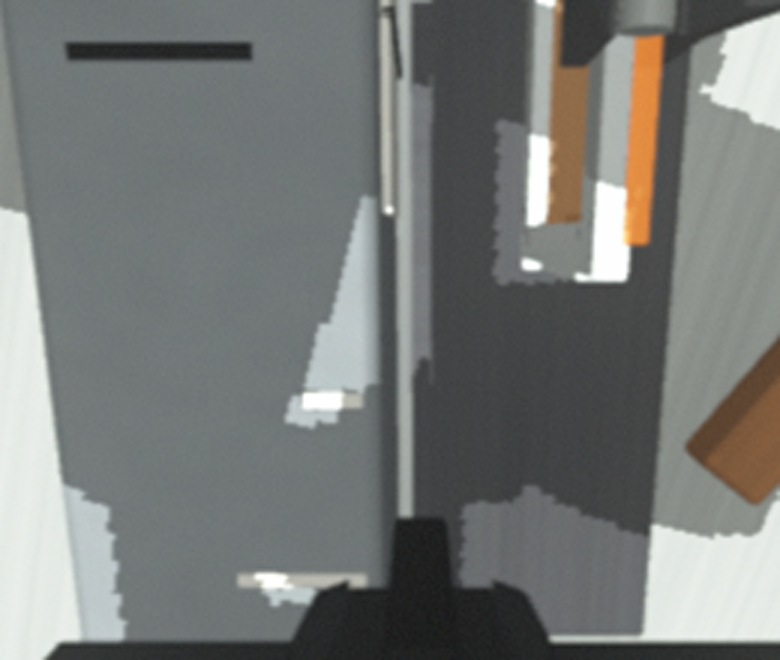

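View pics/t13.png

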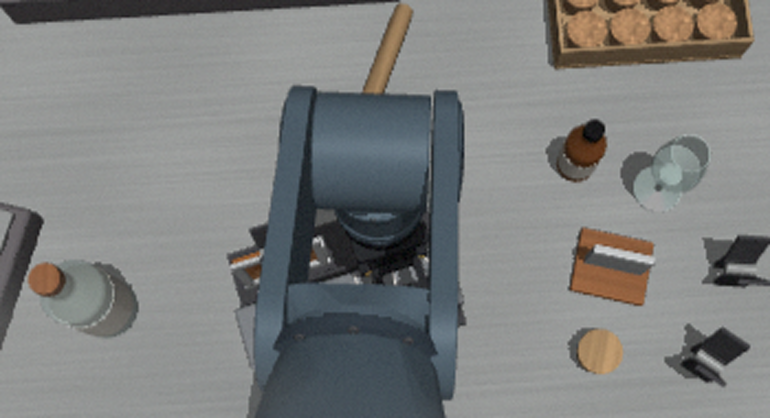

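The view is steady: the tab edge stays at row 518, the long tick at row 580, and the clip on the frame is unchanged. The bystanders visible in the top view stand where they stood. Handing in.

```bash
python3 -c "
from station import ctrl
print(ctrl.hand_in()); o=ctrl.observe(); print(o['time'],o['tcp_pos'],o['ft_force'],o['gripper_width'])"
```

```text
the job is handed in; nothing more can be done
None
the job is handed in; nothing more can be done
```

I took the parked clip off its stand, clamped the amber plate to the frame with it, and slid the shutter to half travel. I handed the job in at about 12 s with the gripper still holding the tab. The station gave no verdict.

- **Clip:** after letting go it measured about 1 mm across and 0.5 mm along from the middle of the frame's top edge. It was pushed down until its crown met the edge (about 6 N). I had no direct reading of the force it clamps with. That rests on the pictures, which show the jaws closed on frame and plate and the fingers clear of the handles.
- **Shutter:** it had moved 40.2 mm by the tool's position. The long tick stood in the picture where the shut tick had been, and the tab did not slip in the grip. The push on the tool was about 7 N, which fits the half-travel spring force, and it all stayed steady for just over a second. I did not see the shutter's edge against the line on the window.
- **Bystanders:** the bystanders in my final top-view crop had not visibly moved. The sample jar, most of the logbook and the mallet's head were outside that crop or hidden by the arm, but the arm did not go near the jar or the logbook.
- **Disagreement:** the first top-view fit of the viewer was off by up to 4 mm, with the house ends reading about 3 mm short. I used the closer wrist-camera measurement instead, which matched the given plate size and put the tab within about 0.5 mm of where it was seen.

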